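# Measure four caster balls into a robot kit

## Task

Use the measuring scoop to dig caster balls out of the lane of the counting station, then, with the scoop level and low on the deck, draw it sideways from the lane across under the strike bar so that surplus balls are knocked back and exactly four stay in its pocket. Tip those four into the cardboard kit box and stand the scoop upright on its rubber mat again; the other four balls stay in the station. Do not touch the balls with the fingers, and leave the other things on the bench alone.

Things in the scene. Friction and masses are not known exactly. Their poses are not given: they have to be found in the camera images.
- station: Fixed grey counting station, 200 mm long (x -106 to 94) by 164 wide (y -76 to 88): a trough for balls on its right, a raised deck with a strike bar on its left. Origin: on its underside, near its middle; x points to its far end, y to its left. Walls 4 mm thick round the outside: tops at z 54 (far, right, left), 20 (near end of the trough), 28 (near end of the deck).
- lane (a point): Centre of the floor of the lane, the trough that holds the balls: station frame x 0, y -43, z 4 mm. Axes as the station. The lane is 192 mm long (station x -102 to 90) and 58 wide (y -72 to -14). On its left is only the 24 mm step up to the deck, no wall.
- deck_edge (a point): Middle of the deck's right-hand edge, over the lane: station frame x 0, y -14, z 28 mm. Axes as the station. The deck is flat aluminium, its top at z 28, x -102 to 90, y -14 to 84; the near wall is flush with it.
- bar_tip (a point): Free near end of the steel strike bar, on its underside: station frame x 0, y -1, z 54 mm (26 above the deck). Axes as the station. The bar runs along x from here to a post at the far end (x 92 to 104, y -10 to 8, top z 69); it is 6 mm thick (y -4 to 2) and 14 high (z 54 to 68).
- mat: Fixed dark rubber mat 150 (x) x 110 (y) x 6 mm on the bench; the scoop stands on it at the start and belongs on it at the end. Origin: centre of its underside.
- scoop: Loose flat-bottomed aluminium measuring scoop with a black handle, about 90 g, stands by itself. Origin: on its underside, below the pocket's middle; x points out of its mouth, z up. Pan 49 mm wide (y), from x -38 (heel) to 40 (front edge). Back wall x -24 to -21, top z 26.5; low side walls x -24 to 16, top z 12.5.
- scoop_pocket (a point): Middle of the scoop's pocket, at ball-centre height: scoop frame (0, 0, 12.5) mm. Axes as the scoop. Pocket floor 2.5 thick, x -21 to 13, split along x into two 21 mm grooves by a thin rib (x -22 to 20, top z 10.5): takes exactly four balls, two in each groove, tops at z 22.5. A fifth can ride on top, centre at about z 26; pushed sideways by the bar it rolls off over the low side wall.
- scoop_sill (a point): Middle of the crest of the low sill in front of the pocket: scoop frame (23.5, 0, 9) mm. Axes as the scoop. Inside it falls at 32 deg to the pocket floor at x 13, outside as a ramp to the thin front edge at x 40, z 2. With the scoop level it keeps the four balls in; with the mouth 45 to 50 deg down they roll out over it.
- scoop_grip (a point): Grip point on the handle: scoop frame (-38.9, 0, 75.7) mm. Axes as the scoop. The handle is 14 mm wide (y, pinch across this) and 18 deep, rises from (-33, 0, 8) and leans away from the mouth, 5 deg from the scoop's z: axis (-0.087, 0, 0.996), 95 long; the grip point is 68 along it.
- kit_box: Fixed open cardboard box, 112 x 112 x 42 mm outside, walls and floor 5 mm. Origin: centre of its underside.
- kit_box_in (a point): Centre of the kit box's inner floor, 5 mm above the bench.
- ball0_center (a point): Centre of a polished steel caster ball, 20 mm across, 33 g; one of eight alike, lying loose in the far part of the lane. Slippery, rolls easily; its axes mean nothing.
- ball1_center (a point): Centre of a polished steel caster ball, 20 mm across, 33 g; one of eight alike, lying loose in the far part of the lane. Slippery, rolls easily; its axes mean nothing.
- ball2_center (a point): Centre of a polished steel caster ball, 20 mm across, 33 g; one of eight alike, lying loose in the far part of the lane. Slippery, rolls easily; its axes mean nothing.
- ball3_center (a point): Centre of a polished steel caster ball, 20 mm across, 33 g; one of eight alike, lying loose in the far part of the lane. Slippery, rolls easily; its axes mean nothing.
- ball4_center (a point): Centre of a polished steel caster ball, 20 mm across, 33 g; one of eight alike, lying loose in the far part of the lane. Slippery, rolls easily; its axes mean nothing.
- ball5_center (a point): Centre of a polished steel caster ball, 20 mm across, 33 g; one of eight alike, lying loose in the far part of the lane. Slippery, rolls easily; its axes mean nothing.
- ball6_center (a point): Centre of a polished steel caster ball, 20 mm across, 33 g; one of eight alike, lying loose in the far part of the lane. Slippery, rolls easily; its axes mean nothing.
- ball7_center (a point): Centre of a polished steel caster ball, 20 mm across, 33 g; one of eight alike, lying loose in the far part of the lane. Slippery, rolls easily; its axes mean nothing.
- screwdriver: Yellow-handled screwdriver, 170 mm, lying loose; not part of the job. Origin: middle of its length, on the bench.
- spool: Solder spool, 52 mm across, 37 mm high, standing loose; not part of the job. Origin: centre of its underside.
- cutters: Side cutters with black handles, about 140 mm, lying loose; not part of the job. Origin: at its pivot, on the bench.
- flux_jar: Small jar, 44 mm across, 50 mm high, loose; not part of the job. Origin: centre of its underside.
- contact_spray: Spray can, 52 mm across, 150 mm high, loose; not part of the job. Origin: centre of its underside.
Not all that is in view belongs to the job. What is shaped like the kit_box but purple is not meant.

How it is judged (in metres and radians):
On the way, in this order (a step that is already met when the one before it is completed fails the run):
1. the scoop, level and low on the deck, passes under the strike bar with at least four balls in it (y of scoop_pocket in the frame of bar_tip between -0.016 and 0.016 m and z of scoop_pocket in the frame of station between 0.036 and 0.0445 m and x of scoop_pocket in the frame of station between -0.004 and 0.045 m and angle between scoop's own z axis and vertical below 0.14 rad and (distance between each of ball4_center, ball5_center, ball6_center, ball7_center and scoop_pocket below 0.024 m or ((distance between ball0_center and scoop_pocket below 0.024 m or distance between ball1_center and scoop_pocket below 0.024 m or distance between ball2_center and scoop_pocket below 0.024 m or distance between ball3_center and scoop_pocket below 0.024 m) and (distance between each of ball4_center, ball5_center, ball6_center and scoop_pocket below 0.024 m or distance between each of ball4_center, ball5_center, ball7_center and scoop_pocket below 0.024 m or distance between each of ball4_center, ball6_center, ball7_center and scoop_pocket below 0.024 m or distance between each of ball5_center, ball6_center, ball7_center and scoop_pocket below 0.024 m)) or ((distance between each of ball0_center, ball1_center and scoop_pocket below 0.024 m or distance between each of ball0_center, ball2_center and scoop_pocket below 0.024 m or distance between each of ball0_center, ball3_center and scoop_pocket below 0.024 m or distance between each of ball1_center, ball2_center and scoop_pocket below 0.024 m or distance between each of ball1_center, ball3_center and scoop_pocket below 0.024 m or distance between each of ball2_center, ball3_center and scoop_pocket below 0.024 m) and (distance between each of ball4_center, ball5_center and scoop_pocket below 0.024 m or distance between each of ball4_center, ball6_center and scoop_pocket below 0.024 m or distance between each of ball4_center, ball7_center and scoop_pocket below 0.024 m or distance between each of ball5_center, ball6_center and scoop_pocket below 0.024 m or distance between each of ball5_center, ball7_center and scoop_pocket below 0.024 m or distance between each of ball6_center, ball7_center and scoop_pocket below 0.024 m)) or ((distance between each of ball0_center, ball1_center, ball2_center and scoop_pocket below 0.024 m or distance between each of ball0_center, ball1_center, ball3_center and scoop_pocket below 0.024 m or distance between each of ball0_center, ball2_center, ball3_center and scoop_pocket below 0.024 m or distance between each of ball1_center, ball2_center, ball3_center and scoop_pocket below 0.024 m) and (distance between ball4_center and scoop_pocket below 0.024 m or distance between ball5_center and scoop_pocket below 0.024 m or distance between ball6_center and scoop_pocket below 0.024 m or distance between ball7_center and scoop_pocket below 0.024 m)) or distance between each of ball0_center, ball1_center, ball2_center, ball3_center and scoop_pocket below 0.024 m)).
2. the scoop has come out past the bar, still low on the deck, with exactly four balls in it (y of scoop_pocket in the frame of bar_tip between 0.026 and 0.08 m and z of scoop_pocket in the frame of station between 0.036 and 0.0445 m and x of scoop_pocket in the frame of station between -0.004 and 0.045 m and angle between scoop's own z axis and vertical below 0.14 rad and ((distance between each of ball0_center, ball1_center, ball2_center, ball3_center and scoop_pocket above 0.024 m and distance between each of ball4_center, ball5_center, ball6_center, ball7_center and scoop_pocket below 0.024 m) or (((distance between ball0_center and scoop_pocket below 0.024 m and distance between each of ball1_center, ball2_center, ball3_center and scoop_pocket above 0.024 m) or (distance between ball1_center and scoop_pocket below 0.024 m and distance between each of ball0_center, ball2_center, ball3_center and scoop_pocket above 0.024 m) or (distance between ball2_center and scoop_pocket below 0.024 m and distance between each of ball0_center, ball1_center, ball3_center and scoop_pocket above 0.024 m) or (distance between ball3_center and scoop_pocket below 0.024 m and distance between each of ball0_center, ball1_center, ball2_center and scoop_pocket above 0.024 m)) and ((distance between each of ball4_center, ball5_center, ball6_center and scoop_pocket below 0.024 m and distance between ball7_center and scoop_pocket above 0.024 m) or (distance between each of ball4_center, ball5_center, ball7_center and scoop_pocket below 0.024 m and distance between ball6_center and scoop_pocket above 0.024 m) or (distance between each of ball4_center, ball6_center, ball7_center and scoop_pocket below 0.024 m and distance between ball5_center and scoop_pocket above 0.024 m) or (distance between each of ball5_center, ball6_center, ball7_center and scoop_pocket below 0.024 m and distance between ball4_center and scoop_pocket above 0.024 m))) or (((distance between each of ball0_center, ball1_center and scoop_pocket below 0.024 m and distance between each of ball2_center, ball3_center and scoop_pocket above 0.024 m) or (distance between each of ball0_center, ball2_center and scoop_pocket below 0.024 m and distance between each of ball1_center, ball3_center and scoop_pocket above 0.024 m) or (distance between each of ball0_center, ball3_center and scoop_pocket below 0.024 m and distance between each of ball1_center, ball2_center and scoop_pocket above 0.024 m) or (distance between each of ball1_center, ball2_center and scoop_pocket below 0.024 m and distance between each of ball0_center, ball3_center and scoop_pocket above 0.024 m) or (distance between each of ball1_center, ball3_center and scoop_pocket below 0.024 m and distance between each of ball0_center, ball2_center and scoop_pocket above 0.024 m) or (distance between each of ball2_center, ball3_center and scoop_pocket below 0.024 m and distance between each of ball0_center, ball1_center and scoop_pocket above 0.024 m)) and ((distance between each of ball4_center, ball5_center and scoop_pocket below 0.024 m and distance between each of ball6_center, ball7_center and scoop_pocket above 0.024 m) or (distance between each of ball4_center, ball6_center and scoop_pocket below 0.024 m and distance between each of ball5_center, ball7_center and scoop_pocket above 0.024 m) or (distance between each of ball4_center, ball7_center and scoop_pocket below 0.024 m and distance between each of ball5_center, ball6_center and scoop_pocket above 0.024 m) or (distance between each of ball5_center, ball6_center and scoop_pocket below 0.024 m and distance between each of ball4_center, ball7_center and scoop_pocket above 0.024 m) or (distance between each of ball5_center, ball7_center and scoop_pocket below 0.024 m and distance between each of ball4_center, ball6_center and scoop_pocket above 0.024 m) or (distance between each of ball6_center, ball7_center and scoop_pocket below 0.024 m and distance between each of ball4_center, ball5_center and scoop_pocket above 0.024 m))) or (((distance between each of ball0_center, ball1_center, ball2_center and scoop_pocket below 0.024 m and distance between ball3_center and scoop_pocket above 0.024 m) or (distance between each of ball0_center, ball1_center, ball3_center and scoop_pocket below 0.024 m and distance between ball2_center and scoop_pocket above 0.024 m) or (distance between each of ball0_center, ball2_center, ball3_center and scoop_pocket below 0.024 m and distance between ball1_center and scoop_pocket above 0.024 m) or (distance between each of ball1_center, ball2_center, ball3_center and scoop_pocket below 0.024 m and distance between ball0_center and scoop_pocket above 0.024 m)) and ((distance between ball4_center and scoop_pocket below 0.024 m and distance between each of ball5_center, ball6_center, ball7_center and scoop_pocket above 0.024 m) or (distance between ball5_center and scoop_pocket below 0.024 m and distance between each of ball4_center, ball6_center, ball7_center and scoop_pocket above 0.024 m) or (distance between ball6_center and scoop_pocket below 0.024 m and distance between each of ball4_center, ball5_center, ball7_center and scoop_pocket above 0.024 m) or (distance between ball7_center and scoop_pocket below 0.024 m and distance between each of ball4_center, ball5_center, ball6_center and scoop_pocket above 0.024 m))) or (distance between each of ball0_center, ball1_center, ball2_center, ball3_center and scoop_pocket below 0.024 m and distance between each of ball4_center, ball5_center, ball6_center, ball7_center and scoop_pocket above 0.024 m))), for 0.05 s.
At the end, for the whole second after the job is handed in: Exactly four balls lie in the kit box and the other four in the station (lane or deck); the scoop stands on the mat, at rest and upright (within 7 degrees, its origin above the mat and within 6 mm of its top) (((distance between each of ball0_center, ball1_center, ball2_center, ball3_center and kit_box_in above 0.063 m and distance between each of ball4_center, ball5_center, ball6_center, ball7_center and kit_box_in below 0.063 m) or (((distance between ball0_center and kit_box_in below 0.063 m and distance between each of ball1_center, ball2_center, ball3_center and kit_box_in above 0.063 m) or (distance between ball1_center and kit_box_in below 0.063 m and distance between each of ball0_center, ball2_center, ball3_center and kit_box_in above 0.063 m) or (distance between ball2_center and kit_box_in below 0.063 m and distance between each of ball0_center, ball1_center, ball3_center and kit_box_in above 0.063 m) or (distance between ball3_center and kit_box_in below 0.063 m and distance between each of ball0_center, ball1_center, ball2_center and kit_box_in above 0.063 m)) and ((distance between each of ball4_center, ball5_center, ball6_center and kit_box_in below 0.063 m and distance between ball7_center and kit_box_in above 0.063 m) or (distance between each of ball4_center, ball5_center, ball7_center and kit_box_in below 0.063 m and distance between ball6_center and kit_box_in above 0.063 m) or (distance between each of ball4_center, ball6_center, ball7_center and kit_box_in below 0.063 m and distance between ball5_center and kit_box_in above 0.063 m) or (distance between each of ball5_center, ball6_center, ball7_center and kit_box_in below 0.063 m and distance between ball4_center and kit_box_in above 0.063 m))) or (((distance between each of ball0_center, ball1_center and kit_box_in below 0.063 m and distance between each of ball2_center, ball3_center and kit_box_in above 0.063 m) or (distance between each of ball0_center, ball2_center and kit_box_in below 0.063 m and distance between each of ball1_center, ball3_center and kit_box_in above 0.063 m) or (distance between each of ball0_center, ball3_center and kit_box_in below 0.063 m and distance between each of ball1_center, ball2_center and kit_box_in above 0.063 m) or (distance between each of ball1_center, ball2_center and kit_box_in below 0.063 m and distance between each of ball0_center, ball3_center and kit_box_in above 0.063 m) or (distance between each of ball1_center, ball3_center and kit_box_in below 0.063 m and distance between each of ball0_center, ball2_center and kit_box_in above 0.063 m) or (distance between each of ball2_center, ball3_center and kit_box_in below 0.063 m and distance between each of ball0_center, ball1_center and kit_box_in above 0.063 m)) and ((distance between each of ball4_center, ball5_center and kit_box_in below 0.063 m and distance between each of ball6_center, ball7_center and kit_box_in above 0.063 m) or (distance between each of ball4_center, ball6_center and kit_box_in below 0.063 m and distance between each of ball5_center, ball7_center and kit_box_in above 0.063 m) or (distance between each of ball4_center, ball7_center and kit_box_in below 0.063 m and distance between each of ball5_center, ball6_center and kit_box_in above 0.063 m) or (distance between each of ball5_center, ball6_center and kit_box_in below 0.063 m and distance between each of ball4_center, ball7_center and kit_box_in above 0.063 m) or (distance between each of ball5_center, ball7_center and kit_box_in below 0.063 m and distance between each of ball4_center, ball6_center and kit_box_in above 0.063 m) or (distance between each of ball6_center, ball7_center and kit_box_in below 0.063 m and distance between each of ball4_center, ball5_center and kit_box_in above 0.063 m))) or (((distance between each of ball0_center, ball1_center, ball2_center and kit_box_in below 0.063 m and distance between ball3_center and kit_box_in above 0.063 m) or (distance between each of ball0_center, ball1_center, ball3_center and kit_box_in below 0.063 m and distance between ball2_center and kit_box_in above 0.063 m) or (distance between each of ball0_center, ball2_center, ball3_center and kit_box_in below 0.063 m and distance between ball1_center and kit_box_in above 0.063 m) or (distance between each of ball1_center, ball2_center, ball3_center and kit_box_in below 0.063 m and distance between ball0_center and kit_box_in above 0.063 m)) and ((distance between ball4_center and kit_box_in below 0.063 m and distance between each of ball5_center, ball6_center, ball7_center and kit_box_in above 0.063 m) or (distance between ball5_center and kit_box_in below 0.063 m and distance between each of ball4_center, ball6_center, ball7_center and kit_box_in above 0.063 m) or (distance between ball6_center and kit_box_in below 0.063 m and distance between each of ball4_center, ball5_center, ball7_center and kit_box_in above 0.063 m) or (distance between ball7_center and kit_box_in below 0.063 m and distance between each of ball4_center, ball5_center, ball6_center and kit_box_in above 0.063 m))) or (distance between each of ball0_center, ball1_center, ball2_center, ball3_center and kit_box_in below 0.063 m and distance between each of ball4_center, ball5_center, ball6_center, ball7_center and kit_box_in above 0.063 m)) and (distance between ball0_center and kit_box_in below 0.063 m or (x of ball0_center in the frame of station between -0.104 and 0.092 m and y of ball0_center in the frame of station between -0.074 and 0.086 m and z of ball0_center in the frame of station between 0 and 0.06 m)) and (distance between ball1_center and kit_box_in below 0.063 m or (x of ball1_center in the frame of station between -0.104 and 0.092 m and y of ball1_center in the frame of station between -0.074 and 0.086 m and z of ball1_center in the frame of station between 0 and 0.06 m)) and (distance between ball2_center and kit_box_in below 0.063 m or (x of ball2_center in the frame of station between -0.104 and 0.092 m and y of ball2_center in the frame of station between -0.074 and 0.086 m and z of ball2_center in the frame of station between 0 and 0.06 m)) and (distance between ball3_center and kit_box_in below 0.063 m or (x of ball3_center in the frame of station between -0.104 and 0.092 m and y of ball3_center in the frame of station between -0.074 and 0.086 m and z of ball3_center in the frame of station between 0 and 0.06 m)) and (distance between ball4_center and kit_box_in below 0.063 m or (x of ball4_center in the frame of station between -0.104 and 0.092 m and y of ball4_center in the frame of station between -0.074 and 0.086 m and z of ball4_center in the frame of station between 0 and 0.06 m)) and (distance between ball5_center and kit_box_in below 0.063 m or (x of ball5_center in the frame of station between -0.104 and 0.092 m and y of ball5_center in the frame of station between -0.074 and 0.086 m and z of ball5_center in the frame of station between 0 and 0.06 m)) and (distance between ball6_center and kit_box_in below 0.063 m or (x of ball6_center in the frame of station between -0.104 and 0.092 m and y of ball6_center in the frame of station between -0.074 and 0.086 m and z of ball6_center in the frame of station between 0 and 0.06 m)) and (distance between ball7_center and kit_box_in below 0.063 m or (x of ball7_center in the frame of station between -0.104 and 0.092 m and y of ball7_center in the frame of station between -0.074 and 0.086 m and z of ball7_center in the frame of station between 0 and 0.06 m)) and x of scoop in the frame of mat between -0.075 and 0.075 m and y of scoop in the frame of mat between -0.055 and 0.055 m and height (world z) of scoop below 0.012 m and angle between scoop's own z axis and vertical below 0.12 rad and linear speed of scoop below 0.02 m/s); the robot touches nothing.
It fails at once if the fingers touch a ball (contact force between the fingers and ball0 above 0.3 N or contact force between the fingers and ball1 above 0.3 N or contact force between the fingers and ball2 above 0.3 N or contact force between the fingers and ball3 above 0.3 N or contact force between the fingers and ball4 above 0.3 N or contact force between the fingers and ball5 above 0.3 N or contact force between the fingers and ball6 above 0.3 N or contact force between the fingers and ball7 above 0.3 N).
It fails at once if a bystander is shifted by more than 25 mm (distance of any of screwdriver, spool, cutters, flux_jar, contact_spray from where it was at the start of the episode above 0.025 m).
It also fails if it takes over 72 s, if anything falls off the work surface, if the arm or the gripper's body presses on something with over 40 N, if the wrist force passes 120 N, or if a joint passes its speed limit or range.

## Robot

A 6-joint arm with a two-finger parallel gripper is mounted at the origin on the work surface. World frame = base frame: x ahead of the robot, y to its left, z up, the work surface at z = 0. Lengths are in m, angles in degrees, forces in N, time in s.
With the tool pointing down it reaches from about 0.25 to 0.775 m from the base axis. Payload 4 kg.
Tool frame: the origin (TCP) lies midway between the tips of the shut fingers; the grasp point (between the pads) lies 19 mm behind it; z points along the fingers, y is the line along which they close (so a half turn about z gives the same grasp; the last joint's range is limited). The gripper opens to 94 mm and grips with 3 to 60 N. Pads are 16 mm wide; open, the fingers measure 119 mm over their backs; the gripper's body (75 mm by 177 mm) begins 78 mm behind the grasp point.
Start: joints at [63.077, 4.996, 78.535, -0, 96.463, -5.907], TCP at [0.197, 0.513, 0.206] pointing down, gripper open.
Joint ranges: [-177.83, 177.83], [-43.37, 116.18], [15.69, 146.23], [-61.86, 241.86], [9.47, 152.12], [-147.06, 147.06]. Speed limits (degrees/s): [159.86, 159.86, 180, 180, 180, 180].

## Interface

Orientations are given as [roll, pitch, yaw] about the fixed x, y, z axes, in that order (R = Rz(yaw) Ry(pitch) Rx(roll)).
In Python, from station import manip gives the robot as it stands. Calls block until the motion is done:
- manip.reach(position, orientation): joint-space move of the TCP to a pose.
- manip.move_linear(position, orientation=None, speed=0.15): straight line of the TCP; orientation=None keeps the orientation; speed is the mean speed in m/s.
- manip.movej(angles): joint-space move.
- manip.set_gripper(opening, force=None): finger opening in m; force is the grip in N (None keeps the last); returns when the fingers have stopped.
- manip.wait(seconds).
- manip.inverse_kinematics(position, orientation): joint angles nearest the present ones, or None.
- manip.get_state(): the state.
- manip.get_image(name): name is "scene" or "top"; returns a dict with "frame" (420x560x3 uint8, blue, green, red), "fx", "fy", "cx", "cy" (pixels), "world_from_camera" (4x4, takes a point from camera to world coordinates). Camera axes: x right, y up, looking along -z (the intrinsics and any distortion apply to the point x, -y, -z); pixel columns grow to the right and rows downward; lengths in m; the calibration is good to about 2 mm. A picture is of the moment at which its call begins. There is no depth.
A pose or a line that the arm cannot do raises manip.IKError and nothing moves.
- manip.finish_job(): hands the job in; it is judged then, once.
Trained networks look in a picture, given as the dict that the camera call returned (one of the last four; its "shot" number tells which), for a name from the list of things; names that differ only in an ending like _2 or _b are one class to them, and where a whole thing is asked for, a point or a joint stands for the part that bears it (a point fixed in the world has none). Each returns a list of dicts, best first, with "p" (0 to 1); they miss things now and then, are a little off and sometimes report something else, mostly with a low value. They report only what shows in the picture. A call takes as long as a camera call. They do not tell look-alikes from the thing itself.
- manip.spot_in(thing, picture): "rect" ([left, top, width, height] in pixels, round what is visible of it).
- manip.masks_of(thing, picture): "pixels" (420x560 bool, what is visible of it) and "rect" ([left, top, width, height] in pixels, round what is visible of it).
- manip.spot_point(thing, picture): "uv" ([column, row] in pixels: a listed point, or the origin of a listed thing).
The state is a dict: "t": time; "joint_pos": joint angles; "joint_vel": joint speeds; "joint_efforts": joint torques, N m; "tool_pos": TCP position; "tool_rot": TCP orientation; "contact_force": force on the tool from outside, world axes, zero at the start; "moment": the same for the moment, N m; "opening": finger opening in m; "grasp_force": force on a finger pad.
Only numpy, scipy, OpenCV 4.12 (cv2) and the standard library are available. Lean on these libraries where they do the work, as an engineer would, in place of code of your own. Each camera call takes 0.05 s, during which the arm holds its last target. There are 200 camera calls.

## Working session

There is one attempt and no reset: what is moved stays moved. The work goes in short steps, each a Python script; the robot and the scene stay as the last script left them, time stands still between calls to the robot, and variables do not carry over. Pictures are saved under pics/ and viewed, at most 10 in all, crops included, and the job is handed in when it is done.

```bash
ls; mkdir -p pics
python3 - <<'E'
from station import manip
import cv2,numpy as np
s=manip.get_state();print(s['t'],s['tool_pos'],s['tool_rot'],s['opening'])
for n in("scene","top"):
    p=manip.get_image(n);cv2.imwrite(f"pics/{n}0.png",p["frame"]);print(n,p["fx"],p["fy"],p["cx"],p["cy"],[k for k in p]);print(np.round(p["world_from_camera"],4))
    for t in["lane","deck_edge","bar_tip","station","mat","scoop","scoop_pocket","scoop_sill","scoop_grip","kit_box","kit_box_in","ball0_center"]:
        print(t,[(np.round(d["uv"],1).tolist(),round(d["p"],2)) for d in manip.spot_point(t,p)][:8])
E
```

```text
pics
0.0 [0.19702414 0.51293719 0.20434393] [-1.79878459e+02 -1.03155653e-02  1.58983843e+02] 0.09359234461092432
scene 424.3816696605691 424.3816696605691 275.77744341843845 207.1771366895548 ['frame', 'fx', 'fy', 'cx', 'cy', 'world_from_camera', 'shot']
[[ 0.84   -0.3966  0.3704  0.929 ]
 [ 0.5426  0.6102 -0.5773 -0.5789]
 [ 0.003   0.6859  0.7277  0.8739]
 [ 0.      0.      0.      1.    ]]
lane [([268.3, 268.5], 0.89), ([271.9, 358.5], 0.43)]
deck_edge [([276.9, 254.2], 0.67)]
bar_tip []
station [([280.3, 254.8], 0.85), ([190.6, 323.1], 0.7)]
mat [([316.6, 174.4], 0.52), ([274.5, 242.3], 0.37)]
scoop [([192.2, 324.7], 0.71), ([277.8, 239.8], 0.66)]
scoop_pocket [([191.7, 326.4], 0.67)]
scoop_sill [([190.5, 334.4], 0.93), ([281.0, 261.5], 0.23)]
scoop_grip [([178.6, 293.8], 0.83)]
kit_box [([252.0, 157.0], 0.95), ([317.4, 174.0], 0.89), ([314.0, 131.9], 0.67)]
kit_box_in [([256.7, 155.8], 0.86), ([312.4, 132.3], 0.78), ([315.7, 173.5], 0.58)]
ball0_center []
top 400.0405091667937 400.0405091667937 275.0482419252086 211.7920770593302 ['frame', 'fx', 'fy', 'cx', 'cy', 'world_from_camera', 'shot']
[[-0.028   0.9994 -0.0192  0.5001]
 [-0.999  -0.0273  0.0359  0.0793]
 [ 0.0354  0.0202  0.9992  0.9879]
 [ 0.      0.      0.      1.    ]]
lane [([313.2, 181.1], 0.97)]
deck_edge [([306.4, 185.7], 0.87), ([319.4, 168.6], 0.29)]
bar_tip [([302.5, 185.2], 0.89)]
station [([294.8, 187.0], 0.96), ([264.9, 270.4], 0.64), ([318.4, 159.1], 0.61)]
mat [([417.4, 205.7], 0.97), ([307.2, 186.5], 0.63)]
scoop [([409.7, 206.3], 0.96), ([303.8, 160.4], 0.65)]
scoop_pocket [([416.9, 204.4], 0.97)]
scoop_sill [([413.1, 204.0], 0.33)]
scoop_grip [([414.9, 219.8], 0.62)]
kit_box [([172.4, 215.4], 0.92), ([103.6, 263.9], 0.78), ([187.9, 302.0], 0.72)]
kit_box_in [([99.4, 260.9], 0.97), ([169.8, 212.6], 0.75), ([186.7, 301.6], 0.57), ([317.1, 151.5], 0.33)]
ball0_center [([315.6, 151.3], 0.56)]
```

View pics/scene0.png

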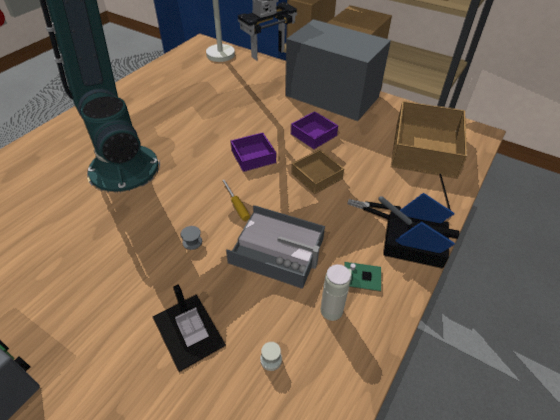

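View pics/top0.png

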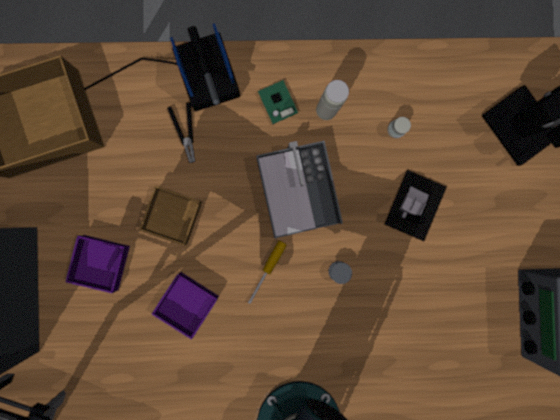

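The top view shows the station at about (258–340, 142–237), with the balls at (305–322, 148–180). The scoop and mat are at (416, 205), the cardboard box is at (171, 215), and the two purple boxes are decoys. Next I fit simple box models to the masks in both views.

```bash
cat > h.py <<'E'
import numpy as np,cv2
from scipy.optimize import minimize
from scipy.spatial.transform import Rotation as R
from station import manip
def cam(p): return dict(K=(p["fx"],p["fy"],p["cx"],p["cy"]),T=np.linalg.inv(p["world_from_camera"]))
def proj(P,c):
    q=np.asarray(P)@c["T"][:3,:3].T+c["T"][:3,3]; fx,fy,cx,cy=c["K"]
    return np.c_[cx+fx*q[:,0]/-q[:,2], cy+fy*q[:,1]/q[:,2]]
def box(x0,x1,y0,y1,z0,z1): return np.array([[x,y,z] for x in(x0,x1) for y in(y0,y1) for z in(z0,z1)])/1000.
STATION=[box(-106,94,-76,-72,0,54),box(90,94,-76,88,0,54),box(-106,94,84,88,0,54),box(-106,-102,-76,-14,0,20),box(-106,94,-14,88,0,28),box(-106,94,-76,88,0,4),box(0,92,-4,2,54,68),box(92,104,-10,8,0,69)]
ax=np.array([-.087,0,.996]);hb=np.array([-33,0,8.])
hd=np.array([hb+ax*l+np.array([a,b,0]) for l in(0,95) for a in(-9,9) for b in(-7,7)])/1000
SCOOP=[box(-38,40,-24.5,24.5,0,2.5),box(-24,-21,-24.5,24.5,0,26.5),box(-24,16,-24.5,24.5,0,12.5),box(15,24,-24.5,24.5,0,9),hd]
MAT=[box(-75,75,-55,55,0,6)]
BOX=[box(-56,56,-56,56,0,42)]
S=8
def render(parts,pose,c):
    x,y,yaw,z=pose; Rm=R.from_euler('z',yaw,degrees=True).as_matrix()
    m=np.zeros((420*2,560*2),np.uint8)
    for b in parts:
        uv=proj(b@Rm.T+[x,y,z],c); uv=uv*2+.5
        h=cv2.convexHull(uv.astype(np.float32)).reshape(-1,2)
        cv2.fillConvexPoly(m,np.round(h*16).astype(np.int32),255,cv2.LINE_AA,4)
    return cv2.resize(m,(560,420),interpolation=cv2.INTER_AREA)/255.
def fit(parts,views,p0,freez=False):
    # views: list of (mask,cam)
    def cost(v):
        pose=[v[0]/1e3,v[1]/1e3,v[2],(v[3]/1e3 if freez else p0[3])]
        return sum(np.abs(render(parts,pose,c)-m).sum()/m.sum() for m,c in views)
    v0=[p0[0]*1e3,p0[1]*1e3,p0[2]]+([p0[3]*1e3] if freez else [])
    n=len(v0); best=None
    for st in(15,4):
        sim=np.vstack([v0]+[np.array(v0)+st*np.eye(n)[i] for i in range(n)])
        r=minimize(cost,v0,method='Nelder-Mead',options=dict(initial_simplex=sim,xatol=.02,fatol=1e-5,maxiter=400)); v0=r.x
    return np.round(r.x,2),round(r.fun,3)
def ray(uv,c,z):
    fx,fy,cx,cy=c["K"]; T=np.linalg.inv(c["T"]); d=T[:3,:3]@np.array([(uv[0]-cx)/fx,-(uv[1]-cy)/fy,-1]); o=T[:3,3]
    return o+d*(z-o[2])/d[2]
E
cat > a.py <<'E'
from h import *
s=manip.get_image("scene");t=manip.get_image("top");cs,ct=cam(s),cam(t)
mos=[]
for p,(x,y,w,h) in((t,(240,140,130,98)),(s,(212,202,130,98)),(t,(376,170,80,60)),(s,(140,280,120,90))):
    mos.append(cv2.resize(p["frame"][y:y+h,x:x+w],(400,300),interpolation=cv2.INTER_CUBIC))
m=np.vstack([np.hstack(mos[:2]),np.hstack(mos[2:])]);cv2.imwrite("pics/mos.png",np.clip(m*1.5,0,255).astype(np.uint8))
for th,parts,near,z in(("station",STATION,((298,190),(278,247)),0),("mat",MAT,((416,205),(190,330)),0),("scoop",SCOOP,((414,206),(190,323)),.006),("kit_box",BOX,((171,215),(318,171)),0)):
    vs=[]
    for p,c,n in((t,ct,near[0]),(s,cs,near[1])):
        ms=[d for d in manip.masks_of(th,p) if np.hypot(d["rect"][0]+d["rect"][2]/2-n[0],d["rect"][1]+d["rect"][3]/2-n[1])<25]
        if ms: vs.append((ms[0]["pixels"].astype(float),c)); print(th,ms[0]["rect"],round(ms[0]["p"],2),end=' ')
    if th=="mat": # fill with scoop: keep hull
        vs=[(cv2.fillConvexPoly(np.zeros((420,560),np.uint8),cv2.convexHull(np.argwhere(cv2.morphologyEx(m.astype(np.uint8),cv2.MORPH_OPEN,np.ones((9,9))))[:,::-1].astype(np.int32)),1).astype(float),c) for m,c in vs]
    g=ray(near[0],ct,.02)
    res=[]
    for yaw in((0,60,-60,120,180,-120) if th=="scoop" else (0,30,-30)):
        res.append(fit(parts,vs,[g[0],g[1],yaw,z]))
    res.sort(key=lambda r:r[1]);print(len(vs),res[:3])
    b=res[0][0];print('  z free',fit(parts,vs,[b[0]/1e3,b[1]/1e3,b[2],z],True),' top only',fit(parts,vs[:1],[b[0]/1e3,b[1]/1e3,b[2],z]))
E
python3 a.py
```

```text
station [256.5, 140.6, 88.0, 97.8] 0.79 station [228.2, 202.7, 97.1, 86.3] 0.87 2 [(array([576.61, -19.11,  10.93]), np.float64(0.167)), (array([576.8 , -19.16,  10.99]), np.float64(0.167)), (array([576.68, -19.12,  10.98]), np.float64(0.167))]
  z free (array([576.6 , -18.72,  11.08,  -1.34]), np.float64(0.164))  top only (array([577.21, -18.53,  11.08]), np.float64(0.104))
mat [387.0, 171.1, 57.9, 68.9] 0.66 mat [153.4, 294.2, 73.3, 80.4] 0.84 2 [(array([ 526.41, -308.47,  -25.13]), np.float64(0.109)), (array([ 526.37, -308.4 ,  -25.12]), np.float64(0.109)), (array([ 526.37, -308.37,  -25.16]), np.float64(0.109))]
  z free (array([ 525.78, -308.31,  -25.29,   -2.71]), np.float64(0.099))  top only (array([ 526.81, -306.69,  -25.16]), np.float64(0.05))
scoop [401.1, 188.5, 25.6, 32.3] 0.68 scoop [174.1, 283.6, 34.7, 62.9] 0.9 2 [(array([ 526.74, -299.38,  -27.7 ]), np.float64(0.308)), (array([ 526.86, -299.38,  -27.67]), np.float64(0.308)), (array([ 527.34, -299.9 ,  153.47]), np.float64(0.826))]
  z free (array([ 526.95, -299.44,  -27.76,    6.91]), np.float64(0.307))  top only (array([ 528.45, -298.44,  -31.39]), np.float64(0.207))
kit_box [138.8, 184.9, 64.0, 59.2] 0.92 kit_box [288.5, 145.5, 56.4, 51.9] 0.76 2 [(array([517.35, 291.91, -20.69]), np.float64(0.099)), (array([517.43, 291.89,  69.15]), np.float64(0.099)), (array([517.37, 292.17, -20.74]), np.float64(0.1))]
  z free (array([516.63, 293.04, -21.13,  -1.93]), np.float64(0.094))  top only (array([518.12, 292.73, -20.02]), np.float64(0.05))
```

View pics/mos.png

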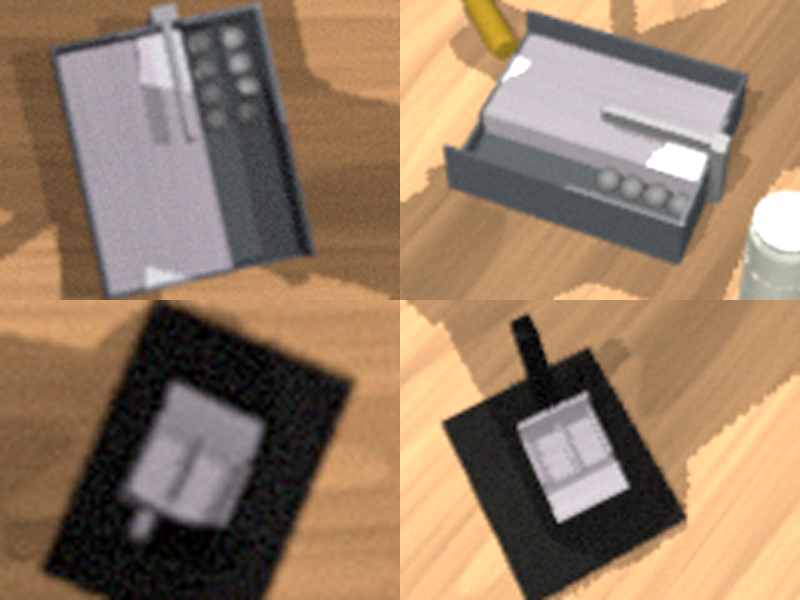

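The zoom shows eight balls in two columns of four in the lane, at about station x 5–85. The scoop stands with its handle towards the robot. I'll refine the scoop pose from its bright pan only, then check that the planned poses can be reached.

```bash
cat >> h.py <<'E'
STN=dict(p=np.array([.577,-.019,0]),yaw=11.0)
GRIP=np.array([-38.9,0,75.7])/1e3
def tcp(pos,yaw,pitch=0,f=1,grip=GRIP,a=5.0):
    """pose of TCP for scoop origin pos (world), yaw, pitch (mouth down +); f=+-1 half turn; a=tool lean"""
    Rs=R.from_euler('ZY',[yaw,pitch],degrees=True).as_matrix()
    z=np.array([np.sin(np.radians(a)),0,-np.cos(np.radians(a))]);y=np.array([0,-f,0.]);x=np.cross(y,z)
    Rt=Rs@np.c_[x,y,z]
    return pos+Rs@(grip+.019*z), R.from_matrix(Rt).as_euler('xyz',degrees=True)
def st(p): # station coords m -> world
    return STN["p"]+R.from_euler('z',STN["yaw"],degrees=True).as_matrix()@np.asarray(p,float)
E
python3 - <<'E'
from h import *
s=manip.get_image("scene");t=manip.get_image("top");cs,ct=cam(s),cam(t)
vs=[]
for p,c,(x0,y0,x1,y1) in((t,ct,(395,180,436,222)),(s,cs,(170,300,212,350))):
    g=p["frame"].max(2).astype(float); m=np.zeros((420,560)); r=g[y0:y1,x0:x1]
    # mat polygon: erode away wood by saturation test
    hsv=cv2.cvtColor(p["frame"],cv2.COLOR_BGR2HSV)[y0:y1,x0:x1]
    m[y0:y1,x0:x1]=((r>62)&(hsv[...,1]<70)); 
    n,l,sta,_=cv2.connectedComponentsWithStats(m.astype(np.uint8)); k=1+np.argmax(sta[1:,4]); m=(l==k).astype(float)
    print(sta[k],m.sum()); vs.append((cv2.morphologyEx(m,cv2.MORPH_CLOSE,np.ones((5,5))),c))
P=SCOOP[:4]
for v in(vs,vs[:1],vs[1:]):print(fit(P,v,[.527,-.2995,-27,.006]))
print(fit(P,vs,[.527,-.2995,-27,.006],True))
from itertools import product
q0=manip.get_state()["joint_pos"]
def chk(n,*a,**k):
    P,O=tcp(*a,**k);q=manip.inverse_kinematics(P,O);print(n,k,np.round(P,3),None if q is None else np.round(q).tolist())
for f in(1,-1):
    chk('grasp',np.array([.527,-.2995,.006]),-27,f=f)
    chk('dig0',st([-.06,-.043,.004]),11,f=f);chk('dig1',st([.05,-.043,.004]),11,f=f);chk('dig1t',st([.04,-.043,.04]),11,-15,f=f)
    chk('deck',st([.01,.045,.03]),11,f=f)
    for yaw in range(-180,180,45): chk('dump%d'%yaw,np.array([.517,.292,.11]),yaw,50,f=f)
for n in["screwdriver","spool","cutters","flux_jar","contact_spray"]:
    print(n,[(np.round(ray(d["uv"],ct,0),3)[:2].tolist(),round(d["p"],2)) for d in manip.spot_point(n,t)[:2]])
E
```

```text
[402 187  26  30 500] 500.0
[175 307  34  40 774] 774.0
(array([ 526.92, -298.65,  -27.6 ]), np.float64(0.393))
(array([ 528.11, -298.99,  -27.2 ]), np.float64(0.347))
(array([ 526.5 , -298.48,  -27.94]), np.float64(0.04))
(array([ 526.84, -298.64,  -27.61,    6.04]), np.float64(0.393))
grasp {'f': 1} [ 0.494 -0.283  0.063] [-36.0, 8.0, 92.0, 1.0, 75.0, 81.0]
dig0 {'f': 1} [ 0.49  -0.08   0.061] [-17.0, -1.0, 102.0, 2.0, 75.0, 61.0]
dig1 {'f': 1} [ 0.598 -0.059  0.061] [-12.0, 12.0, 88.0, 2.0, 76.0, 66.0]
dig1t {'f': 1} [ 0.575 -0.063  0.085] [-18.0, -2.0, 102.0, 11.0, 63.0, 58.0]
deck {'f': 1} [0.542 0.02  0.087] [-5.0, 3.0, 94.0, 1.0, 78.0, 74.0]
dump-180 {'f': 1} [0.497 0.292 0.175] [41.0, -13.0, 111.0, -36.0, 51.0, -34.0]
dump-135 {'f': 1} [0.503 0.278 0.175] [8.0, -19.0, 115.0, 34.0, 50.0, -141.0]
dump-90 {'f': 1} [0.517 0.272 0.175] None
dump-45 {'f': 1} [0.531 0.278 0.175] [4.0, 29.0, 64.0, 36.0, 116.0, 146.0]
dump0 {'f': 1} [0.537 0.292 0.175] [17.0, 47.0, 36.0, 18.0, 140.0, 116.0]
dump45 {'f': 1} [0.531 0.306 0.175] [30.0, 50.0, 31.0, -17.0, 142.0, 66.0]
dump90 {'f': 1} [0.5
[... 590 characters left out ...]
]
dump-135 {'f': -1} [0.503 0.278 0.175] [8.0, -19.0, 115.0, 34.0, 50.0, 39.0]
dump-90 {'f': -1} [0.517 0.272 0.175] [-4.0, 5.0, 94.0, 45.0, 86.0, -9.0]
dump-45 {'f': -1} [0.531 0.278 0.175] [4.0, 29.0, 64.0, 36.0, 116.0, -34.0]
dump0 {'f': -1} [0.537 0.292 0.175] [17.0, 47.0, 36.0, 18.0, 140.0, -64.0]
dump45 {'f': -1} [0.531 0.306 0.175] [30.0, 50.0, 31.0, -17.0, 142.0, -114.0]
dump90 {'f': -1} [0.517 0.312 0.175] [43.0, 35.0, 54.0, -36.0, 119.0, -147.0]
dump135 {'f': -1} [0.503 0.306 0.175] None
screwdriver [([0.38, 0.077], 0.73)]
spool [([0.371, -0.111], 0.84), ([0.668, -0.066], 0.55)]
cutters [([0.688, 0.255], 0.97)]
flux_jar [([0.72, -0.262], 0.86)]
contact_spray [([0.777, -0.1], 0.84)]
```

```bash
cat > b.py <<'E'
from h import *
S0=np.array([.527,-.2988,.006]);Y0=-27.6
manip.set_gripper(.05)
manip.reach(*tcp(S0+[0,0,.10],Y0))
P,O=tcp(S0,Y0);manip.move_linear(P,O,speed=.12)
f0=manip.get_state()["contact_force"]
manip.set_gripper(0,force=50)
s=manip.get_state();print(s['t'],s['opening'],s['grasp_force'],f0,s['contact_force'])
P,O=tcp(S0+[0,0,.10],Y0);manip.move_linear(P,O,speed=.12)
s=manip.get_state();print(s['t'],s['opening'],s['grasp_force'],s['tool_pos'],P,s['contact_force'])
a=manip.get_image("scene");b=manip.get_image("top")
x=[cv2.resize(p["frame"][v:v+96,u:u+128],(400,300),interpolation=cv2.INTER_CUBIC) for p,u,v in((b,370,140),(a,120,230))]
cv2.imwrite("pics/grasp.png",np.clip(np.hstack(x)*1.5,0,255).astype(np.uint8))
np.savez("g.npz",a=a["frame"],b=b["frame"])
E
python3 b.py
```

```text
7.5833 0.013822942503642556 49.989861845970154 [-0.1232642  -0.23131443 -0.30812438] [-0.23371999  0.56873405 -0.14090564]
8.5667 0.014198442452593944 49.98956322669983 [ 0.49345552 -0.28115806  0.16155777] [ 0.4939942  -0.28154498  0.1627723 ] [-0.40562775 -0.38586667 -1.0647217 ]
```

View pics/grasp.png

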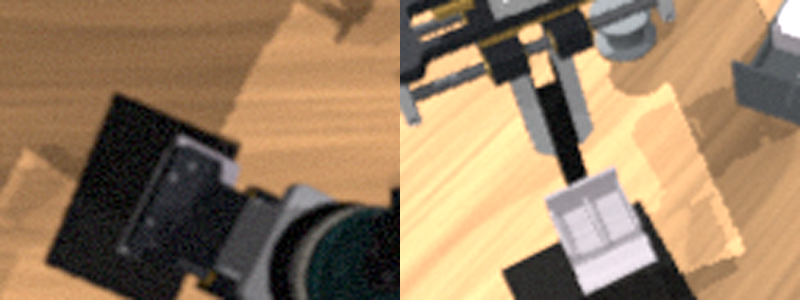

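The scoop is held and level in the scene view, with its pan at crop (545–655, 170–290). The top view is blocked by the arm. Next I fit the scoop's offset in the grip and check its height.

Run:
```python
from h import *
s=manip.get_image("scene");c=cam(s)
x0,y0,x1,y1=120+45,230+50,120+85,230+96
ms=manip.masks_of("scoop",s);print([(d["rect"],round(d["p"],2)) for d in ms])
hsv=cv2.cvtColor(s["frame"],cv2.COLOR_BGR2HSV);m=np.zeros((420,560))
m[y0:y1,x0:x1]=((hsv[...,1]<70)&(hsv[...,2]>62))[y0:y1,x0:x1]
n,l,sta,_=cv2.connectedComponentsWithStats(m.astype(np.uint8));k=1+np.argmax(sta[1:,4]);m=cv2.morphologyEx((l==k).astype(float),cv2.MORPH_CLOSE,np.ones((5,5)));print(sta[k])
print(fit(SCOOP[:4],[(m,c)],[.527,-.2988,-27.6,.1055]),fit(SCOOP[:4],[(m,c)],[.527,-.2988,-27.6,.1055],True))
```

```text
[([162.2, 255.9, 38.7, 64.6], 0.97), ([346.4, 199.3, 54.6, 19.5], 0.48), ([227.5, 209.0, 95.8, 77.2], 0.28)]
[166 283  36  42 882]
(array([ 525.62, -299.68,  -27.89]), np.float64(0.051)) (array([ 525.64, -299.81,  -27.63,  105.74]), np.float64(0.051))
```

```bash
sed -i 's/\[.577,-.019,0\]/[.5772,-.0187,0]/' h.py
cat > c.py <<'E'
from h import *
def go(p,pitch=0,v=.1,yaw=11.):
    P,O=tcp(st(p),yaw,pitch);manip.move_linear(P,O,speed=v);s=manip.get_state()
    print(np.round(p,4),round(s['t'],2),'F',np.round(s['contact_force'],1),'err mm',np.round((s['tool_pos']-P)*1e3,1));return s
if __name__=="__main__":
    go([-.058,-.043,.10],v=.2)
    go([-.058,-.043,.02]); 
    s=go([-.058,-.043,.005],v=.04)
    for x in(-.03,0,.02,.03,.037,.043,.047):
        s=go([x,-.043,.005],v=.06)
        if np.hypot(*s['contact_force'][:2])>20: break
    a=manip.get_image("scene");b=manip.get_image("top")
    x=[cv2.resize(p["frame"][v:v+98,u:u+130],(400,300),interpolation=cv2.INTER_CUBIC) for p,u,v in((b,250,130),(a,212,202))]
    cv2.imwrite("pics/dig.png",np.clip(np.hstack(x)*1.5,0,255).astype(np.uint8))
E
python3 c.py
```

```text
[-0.058 -0.043  0.1  ] 9.93 F [ 0.4  0.4 -0.7] err mm [ 0.1 -0.7  0. ]
[-0.058 -0.043  0.02 ] 10.88 F [-0.3 -0.  -1.2] err mm [ 0.6 -0.3  0.8]
[-0.058 -0.043  0.005] 11.41 F [ 0.1  0.2 -0.8] err mm [-0.2  0.1 -0.3]
[-0.03  -0.043  0.005] 12.03 F [-0.1  0.8 -1.2] err mm [ 0.1  0.1 -0.2]
[ 0.    -0.043  0.005] 12.68 F [-0.6  0.1 -2.8] err mm [ 0.3  0.1 -0.2]
[ 0.02  -0.043  0.005] 13.16 F [-1.1  0.6 -2.8] err mm [ 0.3  0.2 -0.3]
[ 0.03  -0.043  0.005] 13.47 F [-0.3  0.5 -3.6] err mm [0.9 0.1 0.3]
[ 0.037 -0.043  0.005] 13.74 F [-4.2 -0.7 -2.8] err mm [-1.   0.1 -0.8]
[ 0.043 -0.043  0.005] 13.99 F [-9.8 -1.5  2.4] err mm [-2.9 -0.5 -0.3]
[ 0.047 -0.043  0.005] 14.24 F [-2.4 -1.  -4.4] err mm [-0.3 -0.2 -0.5]
```

View pics/dig.png

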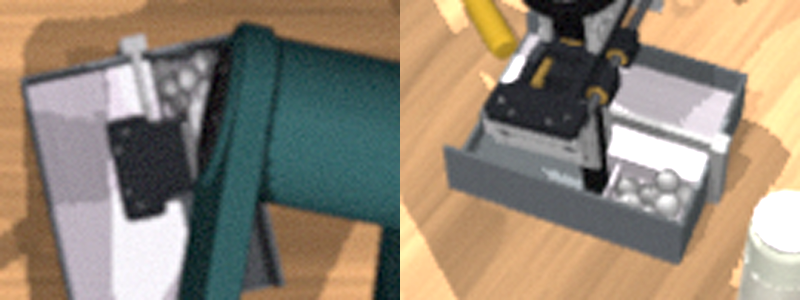

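The scoop is at the far wall with the balls heaped in and on it: crop (610–685, 175–215) in the scene view. The downward load has also risen. I'll tip the mouth up slightly, back off, lift, and look.

```bash
cat > d.py <<'E'
from c import *
go([.046,-.043,.013],-12,.05)
go([.015,-.043,.016],-12,.06)
go([.010,-.043,.050],-8,.06)
manip.wait(.4)
s=manip.get_state();print('F',np.round(s['contact_force'],2))
a=manip.get_image("scene");b=manip.get_image("top")
x=[cv2.resize(p["frame"][v:v+98,u:u+130],(400,300),interpolation=cv2.INTER_CUBIC) for p,u,v in((b,250,130),(a,212,202))]
cv2.imwrite("pics/lift.png",np.clip(np.hstack(x)*1.5,0,255).astype(np.uint8))
E
python3 d.py
```

```text
[ 0.046 -0.043  0.013] 14.73 F [-0.4 -0.5 -3. ] err mm [ 0.3 -0.3  0.9]
[ 0.015 -0.043  0.016] 15.4 F [ 0.3 -0.1 -2.8] err mm [ 0.2 -0.1  0.4]
[ 0.01  -0.043  0.05 ] 16.18 F [-0.9 -0.7 -2.7] err mm [-0.3  0.1 -0.6]
F [-0.67  0.66 -2.66]
```

View pics/lift.png

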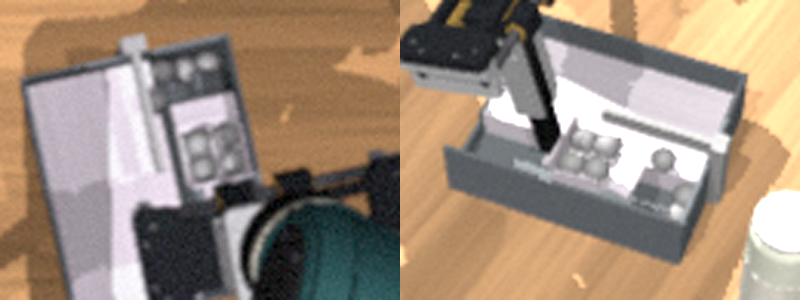

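The lift shows four balls seated two by two in the pocket (top crop 185–245, 120–180), and the rest lie at the far end of the lane. Now I level the scoop, lower it, and sweep it under the bar.

```bash
cat > e.py <<'E'
from c import *
go([.010,-.043,.0295],0,.04)
ok=True
for y in(-.034,-.026,-.016,-.006,.004,.014,.024,.034,.045):
    s=go([.010,y,.0295],0,.04)
    if np.linalg.norm(s['contact_force'])>12: ok=False;break
a=manip.get_image("scene");b=manip.get_image("top")
x=[cv2.resize(p["frame"][v:v+98,u:u+130],(400,300),interpolation=cv2.INTER_CUBIC) for p,u,v in((b,250,130),(a,212,202))]
cv2.imwrite("pics/sweep.png",np.clip(np.hstack(x)*1.5,0,255).astype(np.uint8))
E
python3 e.py
```

```text
[ 0.01   -0.043   0.0295] 17.24 F [ 0.6  1.2 -2.7] err mm [-0.   0.1 -0.3]
[ 0.01   -0.034   0.0295] 17.62 F [-0.6  0.5 -1.7] err mm [-0.2  0.2  0.4]
[ 0.01   -0.026   0.0295] 17.97 F [ 0.3  0.5 -2. ] err mm [-0.1  0.3  0. ]
[ 0.01   -0.016   0.0295] 18.37 F [-0.   0.1 -2.3] err mm [-0.   0.3  0. ]
[ 0.01   -0.006   0.0295] 18.77 F [-0.1 -0.7 -2.6] err mm [-0.1  0.3  0. ]
[0.01   0.004  0.0295] 19.17 F [-0.4 -0.7 -1.4] err mm [-0.1  0.3  0. ]
[0.01   0.014  0.0295] 19.57 F [ 0.2 -0.3 -1.7] err mm [-0.1  0.3  0. ]
[0.01   0.024  0.0295] 19.97 F [-0.1  0.  -2.7] err mm [-0.1  0.3  0. ]
[0.01   0.034  0.0295] 20.37 F [-0.7  0.7 -2.5] err mm [-0.   0.2  0. ]
[0.01   0.045  0.0295] 20.79 F [-0.2  0.8 -2.2] err mm [-0.1  0.3 -0. ]
```

View pics/sweep.png

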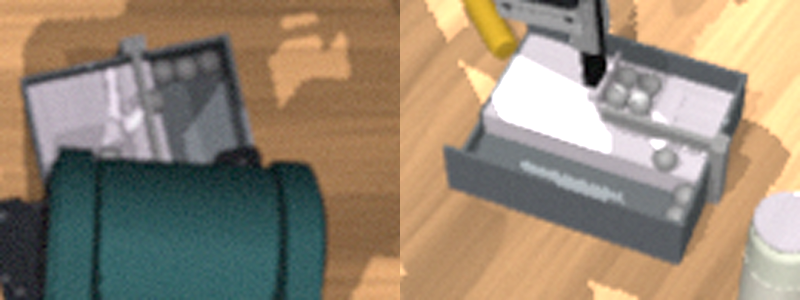

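The scoop is past the bar with four balls (crop 605–660, 70–115), and the other four are still in the lane. No contact with the deck or the bar was felt, so the height was inside the window. Next I carry them to the kit box and tip.

```bash
cat > f.py <<'E'
from c import *
B=np.array([.518,.2925,0]);Y=80.;d=np.array([np.cos(np.radians(Y)),np.sin(np.radians(Y)),0])
def gw(o,yaw,pitch,v):
    P,O=tcp(np.asarray(o),yaw,pitch);manip.move_linear(P,O,speed=v);s=manip.get_state();print(np.round(o,3),round(s['t'],2),np.round(s['contact_force'],1))
go([.010,.045,.115],-5,.07)
gw(B-.025*d+[0,0,.115],Y,-5,.09)
gw(B-.025*d+[0,0,.098],Y,15,.06)
gw(B-.025*d+[0,0,.072],Y,50,.04)
manip.wait(.6)
a=manip.get_image("scene");b=manip.get_image("top")
x=[cv2.resize(p["frame"][v:v+98,u:u+130],(400,300),interpolation=cv2.INTER_CUBIC) for p,u,v in((b,110,160),(a,260,110))]
cv2.imwrite("pics/dump.png",np.clip(np.hstack(x)*1.5,0,255).astype(np.uint8))
E
python3 f.py
```

```text
[0.01  0.045 0.115] 22.22 F [-0.7  0.2 -3. ] err mm [-0.3  0.1 -0.8]
[0.514 0.268 0.115] 24.69 [-0.2  0.5 -2.5]
[0.514 0.268 0.098] 25.2 [ 0.1 -0.6 -2.5]
[0.514 0.268 0.072] 26.55 [ 0.4  1.  -0.4]
```

View pics/dump.png

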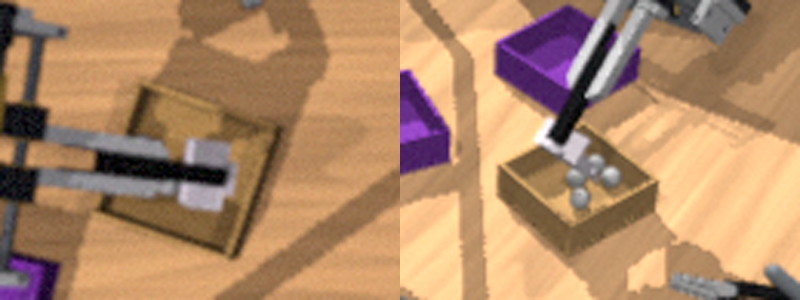

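All four balls lie in the kit box (scene crop 565–620, 155–205). I'll retreat and put the scoop back on the mat.

```bash
cat > g.py <<'E'
from c import *
from h import *
B=np.array([.518,.2925,0]);Y=80.;d=np.array([np.cos(np.radians(Y)),np.sin(np.radians(Y)),0])
def gw(o,yaw,pitch,v):
    P,O=tcp(np.asarray(o),yaw,pitch);manip.move_linear(P,O,speed=v);s=manip.get_state();print(np.round(o,3),round(s['t'],2),np.round(s['contact_force'],1))
gw(B-.025*d+[0,0,.15],Y,50,.1)
gw(B-.025*d+[0,0,.15],Y,0,.15)
S0=np.array([.5265,-.3005,0]);Y0=-27.
manip.reach(*tcp(S0+[0,0,.12],Y0));print(manip.get_state()['t'])
gw(S0+[0,0,.02],Y0,0,.12)
gw(S0+[0,0,.0065],Y0,0,.03)
manip.set_gripper(.05);manip.wait(.3)
gw(S0+[0,0,.12],Y0,0,.12)
P,O=tcp(S0+[0,0,.12],Y0);manip.reach([.40,-.10,.30],O);manip.wait(.2)
a=manip.get_image("scene");b=manip.get_image("top");c=cam(a)
x=[cv2.resize(p["frame"][v:v+h,u:u+w],(400,300),interpolation=cv2.INTER_CUBIC) for p,u,v,w,h in((b,376,170,80,60),(a,140,280,120,90),(b,110,130,240,180),(a,210,120,180,135))]
cv2.imwrite("pics/end.png",np.clip(np.vstack([np.hstack(x[:2]),np.hstack(x[2:])])*1.4,0,255).astype(np.uint8))
E
python3 g.py
```

```text
[0.514 0.268 0.15 ] 28.18 [-0.6 -1.2 -0.9]
[0.514 0.268 0.15 ] 29.21 [ 0.3  0.1 -0.7]
31.0667
[ 0.526 -0.3    0.02 ] 32.05 [ 0.4  0.4 -0.7]
[ 0.526 -0.3    0.006] 32.65 [-0.3  1.  -0.3]
[ 0.526 -0.3    0.12 ] 34.78 [ 1.  -0.   0.4]
```

View pics/end.png

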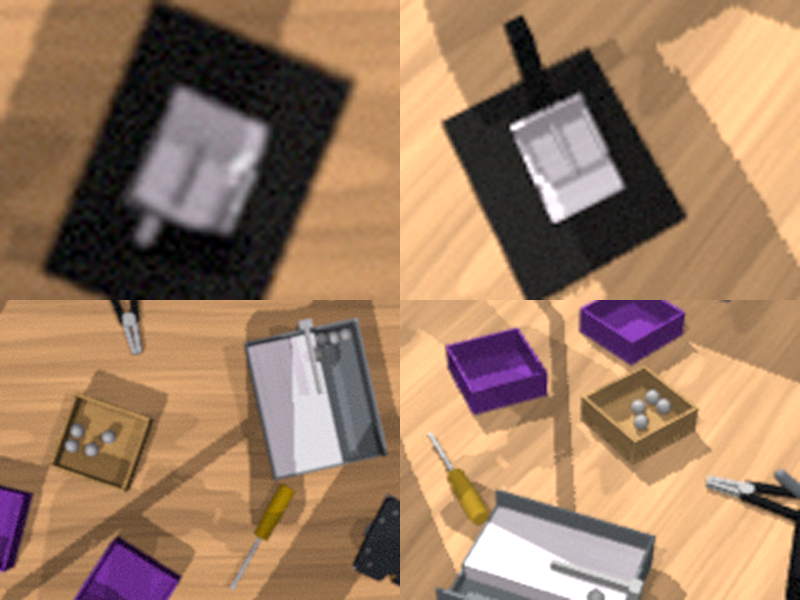

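The scoop stands upright on the mat and the gripper is clear. The kit box holds four balls, and the others are still in the lane.

```bash
python3 -c "
from station import manip
print(manip.finish_job(),manip.get_state()['t'])"
```

```text
the job is handed in; nothing more can be done
the job is handed in; nothing more can be done
```

I handed the job in at about 36 s, with no verdict shown: four balls are in the kit box, the other four are in the lane, the scoop is upright on its mat, and the other bench items I could see looked unmoved.

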